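# Check the temperature of a toasted sandwich

## Task

Draw the yellow infrared thermometer up out of its grey cup and hold it still above the toasted sandwich, lens pointing straight down at the middle of the bread from about 10 cm above it, as if taking a reading. Finish while still holding it there in the gripper; do not touch the sandwich or its tray, and leave the bottle, the tub and the shaker alone.

Things in the scene. Friction and masses are not known exactly. Their poses are not given: they have to be found in the camera images.
- thermometer: Loose pistol-shaped infrared thermometer, 0.13 to 0.27 kg, standing butt down in the cup: black handle 34 (x) x 32 (y) x 100 mm, on it a level yellow barrel 106 mm long (x -24 to +82 mm), 38 wide (y), 40 high (z 100 to 140). Origin: centre of the handle's underside. +x: the way the lens looks, at the start level, within 23 degrees of world +x; +z up the handle.
- barrel (a point): Centre of the yellow barrel right above the handle, 120 mm above the butt, half-way up the barrel: a good place to pinch it across its 38 mm width, close to its centre of mass. The screen end is 24 mm behind it. Axes as the thermometer's.
- lens (a point): Centre of the lens at the front end of the barrel, 85 mm ahead (+x) of point barrel. Axes as the thermometer's.
- butt (a point): Centre of the handle's underside, at the start 5 mm above the counter.
- dock: Grey open-topped cup fixed to the counter, outside 50 (x) x 48 (y) x 70 mm high, walls and floor 5 mm; the handle stands 65 mm deep in it with 3 mm play all round, so may lean 3 degrees. Barrel underside 35 mm above the rim. A low foot strip reaches 55 mm to both sides (y). Origin: centre of its underside; z up, x as the thermometer's at the start.
- tray: Dark steel tray 210 (x) x 130 (y) x 16 mm fixed to the counter with a toasted sandwich (long seeded roll 180 x 74 mm) on it, lying along the tray's x. Origin: centre of its underside; z up. The tray and the cup may change sides.
- sandwich_top (a point): Middle of the top of the bread, 60 mm above the counter. Axes as the tray's.
- squeeze_bottle: Red sauce bottle, 56 mm across, 165 mm high. Loose bystander on the counter; must stay where it is. The point is half-way up on its axis; the body's origin is the centre of its underside, z up.
- squeeze_bottle_mid (a point): Point 82.5 mm up the red bottle.
- tub: White jar-shaped tub with a blue lid, 84 mm across, 85 mm high. Loose bystander on the counter; must stay where it is. The point is half-way up on its axis; the body's origin is the centre of its underside, z up.
- tub_mid (a point): Point 42.5 mm up the tub.
- shaker: Steel seasoning shaker, 52 mm across, 105 mm high. Loose bystander on the counter; must stay where it is. The point is half-way up on its axis; the body's origin is the centre of its underside, z up.
- shaker_mid (a point): Point 52.5 mm up the shaker.

How it is judged:
By the outcome, as a careful person would: the job done as asked, in the order asked, and still so for the second after the job is handed in, while the arm keeps its last pose, push and grip.
It also fails if it takes over 38 s, if anything falls off the work surface, if the arm or the gripper's body presses on something with over 40 N, if the wrist force passes 120 N, or if a joint passes its speed limit or range.

## Robot

A 7-joint arm with a two-finger parallel gripper is mounted at the origin on the work surface. World frame = base frame: x ahead of the robot, y to its left, z up, the work surface at z = 0. Lengths are in m, angles in rad, forces in N, time in s.
With the tool pointing down it reaches from about 0.4 to 0.85 m from the base axis. Payload 10.4 kg.
Tool frame: the origin (TCP) lies between the finger pads; the fingertips stand 22 mm ahead of it and the grasp point (between the pads) lies 3 mm ahead of it (r.nose_length is the distance from the TCP to the fingertips, in m); z points along the fingers, y is the line along which they close (so a half turn about z gives the same grasp; the last joint's range is limited). The gripper opens to 87 mm and grips with 3 to 60 N. Pads are 19 mm wide; open, the fingers measure 117 mm over their backs; the gripper's body (75 mm by 190 mm) begins 51 mm behind the grasp point.
Start: joints at [1.083, 0.332, -0.065, 1.46, 0.022, 1.35, -0.088], TCP at [0.28, -0.559, 0.245] pointing down, gripper open.
Joint ranges: [-2.6, 2.6], [-0.5, 2.12], [-1.47, 1.34], [0.16, 2.42], [-1.27, 4.41], [0.06, 2.06], [-2.6, 2.6]. Speed limits (rad/s): [2.22, 2.22, 2.79, 2.79, 3.14, 3.14, 3.14].

## Interface

Orientations are given as a unit quaternion [x, y, z, w].
In Python, from bench import readout, cams, r gives the robot as it stands. The module is installed in compiled form; this text tells all that it offers.
- The arm moves only by the tool step_arm, never from a script. Its argument "deltas" is a list that holds one entry, the list of rows, each a list of 7 numbers: the turn, a rotation vector about the tool's x, y, z in rad, then the shift along the tool's x, y, z in m, then the opening in per cent of the stroke, from 0 (shut) to 100 (fully open). A call has 1 to 20 rows; each row is the pose to reach, as a shift and turn from the pose commanded when the call began, along the tool's axes at that moment; what a row does not reach only later rows make up. A row lasts 1/8 s, in which the tool goes at most 62.5 mm and 10.7 degrees, less where a joint would pass 70% of its speed; a pose out of reach is approached as far as the arm can. A call with a gripper value outside its range is refused whole. The fingers move at their own pace and stop on an object; "squeeze" is the grip in N (left out, the last holds). Time passes only in rows, so rows that repeat a pose let the fingers close. It gives the time, the measured TCP pose, the force, the opening and the grip force at its end, in the units of the state.
- readout.read_state(): the state, without advancing time (a new reading comes with each control period).
- cams.camera(name): name is "scene" or "top" or "wrist"; returns a dict with "img" (384x512x3 uint8, red, green, blue), "fx", "fy", "cx", "cy" (pixels), "origin" and "rotation" of the camera in the world; the wrist camera has in their place "T_tool_cam" (4x4, takes a point from camera to tool coordinates, whose origin is the TCP and whose axes are the flange's). Camera axes: x right, y up, looking along -z (the intrinsics and any distortion apply to the point x, -y, -z); pixel columns grow to the right and rows downward; lengths in m; the calibration is good to about 2 mm. A picture is of the moment at which its call begins: read the wrist's pose just before it. There is no depth.
- r.close_job(): hands the job in; it is judged then, once.
The state is a dict: "time": time; "joint_positions": joint angles; "joint_vel": joint speeds; "joint_torque": joint torques, N m; "ee_pos": TCP position; "eef_rot": TCP orientation; "ft_force": force on the tool from outside, world axes, zero at the start; "torque": the same for the moment, N m; "width": finger opening in m; "grip_force": force on a finger pad.
Only numpy, scipy, OpenCV 4.12 (cv2) and the standard library are available. Lean on these libraries where they do the work, as an engineer would, in place of code of your own. Each camera call takes 0.05 s, during which the arm holds its last target. There are 200 camera calls.

## Working session

There is one attempt and no reset: what is moved stays moved. The work goes in short steps, Python scripts to look and compute and a tool call to move; the robot and the scene stay as the last step left them, time stands still between calls to the robot, and variables do not carry over. Pictures are saved under pics/ and viewed, at most 10 in all, crops included, and the job is handed in when it is done.

Besides the shell and the picture viewer there is one more tool, called after "Request:" by a JSON object that holds its "api" and its "payload". step_arm: Moves the arm, as the interface text tells. Its arguments: {"type":"object","properties":{"deltas":{"type":"array"},"squeeze":{"type":"number"}},"required":["deltas"]}

```bash
mkdir -p pics
python3 - <<'E'
from bench import readout,cams,r
import cv2,numpy as np
s=readout.read_state();print({k:np.round(v,3) for k,v in s.items()})
ims=[]
for n in("scene","top"):
    c=cams.camera(n);np.savez(n+".npz",**c);ims.append(c["img"])
    print(n,[np.round(c[k],3) for k in c if k!="img"],list(c))
    cv2.imwrite(f"pics/{n}.png",cv2.resize(c["img"][:,:,::-1],(800,600)))
E
```

```text
{'time': np.float64(0.0), 'joint_positions': array([ 1.083,  0.333, -0.065,  1.461,  0.022,  1.35 , -0.089]), 'joint_vel': array([-0.   , -0.001, -0.   ,  0.001, -0.001,  0.001, -0.   ]), 'joint_torque': array([-1.0000e-03, -6.2325e+01,  2.4000e-02, -3.8989e+01, -6.2000e-02,
        4.0000e-02,  0.0000e+00]), 'ee_pos': array([ 0.28 , -0.558,  0.244]), 'eef_rot': array([ 0.973,  0.23 , -0.   , -0.001]), 'ft_force': array([-0.074, -0.106,  0.405]), 'torque': array([ 0.01 , -0.002,  0.004]), 'grip_force': np.float64(0.0), 'width': np.float64(0.087)}
scene [np.float64(412.007), np.float64(412.007), np.float64(248.853), np.float64(195.176), array([1.329, 0.247, 0.944]), array([0.208, 0.298, 0.752, 0.55 ])] ['img', 'fx', 'fy', 'cx', 'cy', 'origin', 'rotation']
top [np.float64(424.055), np.float64(424.055), np.float64(262.367), np.float64(191.535), array([0.355, 0.003, 1.396]), array([ 0.068, -0.07 , -0.703,  0.704])] ['img', 'fx', 'fy', 'cx', 'cy', 'origin', 'rotation']
```

View pics/scene.png

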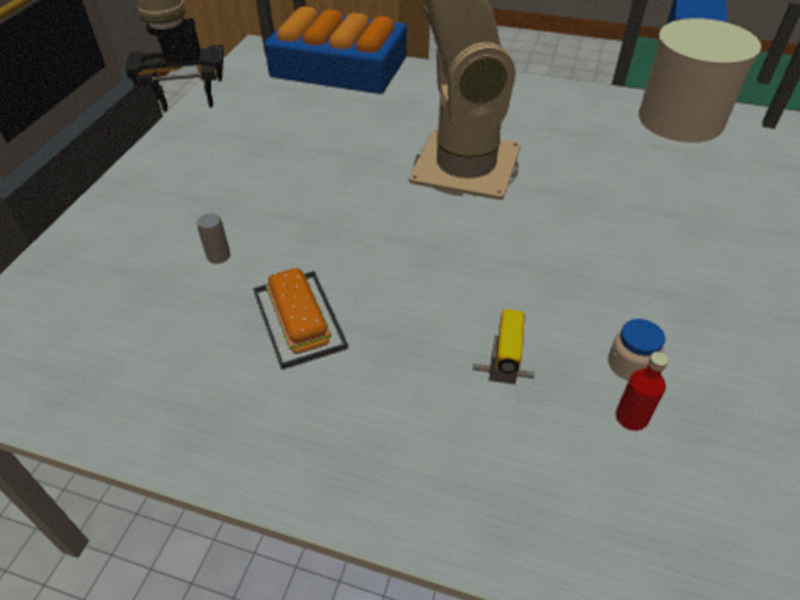

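View pics/top.png

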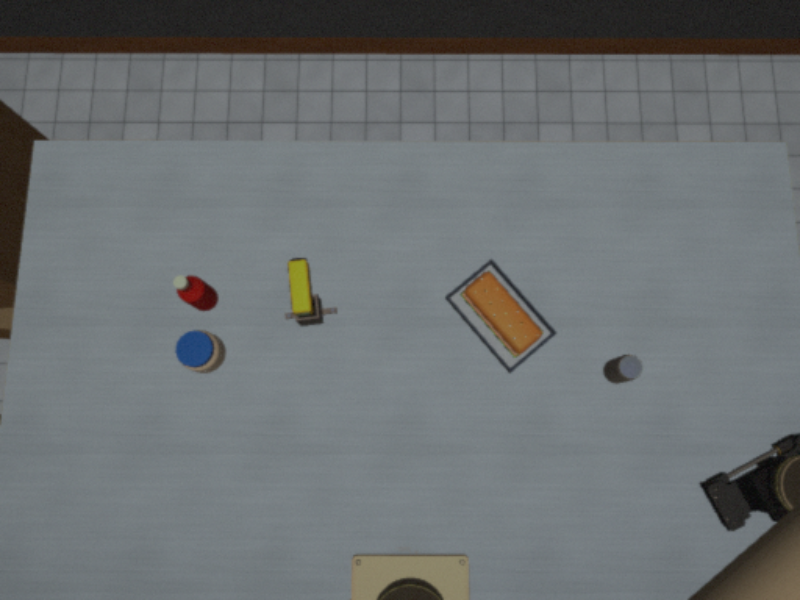

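The top view (800x600 scale) shows the thermometer barrel at about (300,287), the sandwich at (502,314), bottle (198,292), tub (198,350) and shaker (625,368). The scene view agrees, and the lens faces away from the robot. Next I'll measure these.

```bash
cat > h.py <<'E'
import cv2,numpy as np
from scipy.spatial.transform import Rotation as R
def ray(c,uv,z):
    uv=np.atleast_2d(uv).astype(float)
    d=np.c_[(uv[:,0]-c["cx"])/c["fx"],-(uv[:,1]-c["cy"])/c["fy"],-np.ones(len(uv))]
    d=R.from_quat(c["rotation"]).apply(d); o=np.asarray(c["origin"])
    return o+d*((z-o[2])/d[:,2])[:,None]
def mask(img,lo,hi):
    return cv2.inRange(cv2.cvtColor(np.ascontiguousarray(img),cv2.COLOR_RGB2HSV),lo,hi)
def big(m):
    cs,_=cv2.findContours(m,cv2.RETR_EXTERNAL,cv2.CHAIN_APPROX_NONE);return max(cs,key=cv2.contourArea)
E
python3 - <<'E'
from h import *
np.set_printoptions(precision=4,suppress=True)
def roi(m,x0,x1,y0,y1):
    o=np.zeros_like(m);o[y0:y1,x0:x1]=m[y0:y1,x0:x1];return o
for n,z_roi in(("top",None),("scene",None)):
    c=dict(np.load(n+".npz"));im=c["img"]
    y=big(mask(im,(22,150,60),(34,255,255)))
    P=ray(c,y[:,0,:],.145)[:,:2].astype(np.float32)
    (ce,sz,a)=cv2.minAreaRect(P);print(n,"yellow",cv2.contourArea(y),ce,sz,a)
    print(cv2.boxPoints((ce,sz,a)))
    m=mask(im,(5,120,80),(20,255,255));m=roi(m,270,370,155,240) if n=="top" else roi(m,150,230,160,240)
    P=ray(c,big(m)[:,0,:],.05)[:,:2].astype(np.float32);print("bread",cv2.minAreaRect(P))
    m=cv2.inRange(im.max(2),0,75);m=roi(m,270,370,155,245) if n=="top" else roi(m,150,230,160,245)
    P=ray(c,big(m)[:,0,:],.016)[:,:2].astype(np.float32);b=cv2.minAreaRect(P);print("tray",b)
    for k,lo,hi,z in(("blue",(100,120,50),(125,255,255),.085),("red",(0,180,60),(6,255,255),.08),("red2",(174,180,60),(180,255,255),.08)):
        m=mask(im,lo,hi);m[:150 if n=="scene" else 0]=0
        if m.any():
            P=ray(c,big(m)[:,0,:],z)[:,:2].astype(np.float32);print(k,cv2.minAreaRect(P))
c=dict(np.load("top.npz"));print("shaker",ray(c,(628*.64,367*.64),.105),"cupback",ray(c,[(311*.64,300*.64)],.07))
E
```

```text
top yellow 369.0 (0.6288501024246216, 0.2135547399520874) (0.10870783030986786, 0.03800603374838829) 8.286139488220215
[[0.5723 0.2245]
 [0.5778 0.1869]
 [0.6854 0.2026]
 [0.6799 0.2402]]
bread ((0.5953311920166016, -0.18838131427764893), (0.17497240006923676, 0.07580942660570145), 39.77348327636719)
tray ((0.5969409942626953, -0.18968312442302704), (0.20729653537273407, 0.13002131879329681), 39.80140686035156)
blue ((0.515413224697113, 0.4293830394744873), (0.06943845748901367, 0.06817252933979034), 3.44708514213562)
red ((0.62645423412323, 0.42962056398391724), (0.07545220851898193, 0.048554547131061554), 56.491092681884766)
red2 ((0.6196837425231934, 0.407528817653656), (0.007266832049936056, 0.005613031331449747), 63.75136184692383)
scene yellow 415.0 (0.6377343535423279, 0.2170293778181076) (0.11280506104230881, 0.036421649158000946) 6.974448204040527
[[0.5795 0.2283]
 [0.584  0.1921]
 [0.6959 0.2058]
 [0.6915 0.242 ]]
bread ((0.6009529829025269, -0.18993663787841797), (0.19181901216506958, 0.07662317156791687), 39.84590530395508)
tray ((0.6012462973594666, -0.18665684759616852), (0.21870599687099457, 0.12911587953567505), 39.655696868896484)
blue ((0.5208513140678406, 0.4301815927028656), (0.07038787752389908, 0.07934325188398361), 69.08051300048828)
red ((0.6467254161834717, 0.43546032905578613), (0.05268988013267517, 0.1310039460659027), 72.9654769897461)
red2 ((0.7029169201850891, 0.4200640916824341), (0.002820821013301611, 0.0024083612952381372), 17.466997146606445)
shaker [[ 0.478  -0.4247  0.105 ]] cupback [[0.6166 0.2019 0.07  ]]
```

```bash
cat >> h.py <<'E'
def goalR(yaw_deg,ysign,pitch=45):
    "tool z leans 'pitch' deg from down toward heading yaw; tool y = ysign * left of heading"
    a,p=np.radians([yaw_deg,pitch]);h=np.array([np.cos(a),np.sin(a),0]);t=np.array([-h[1],h[0],0])*ysign
    z=np.sin(p)*h-np.array([0,0,np.cos(p)]);return R.from_matrix(np.c_[np.cross(t,z),t,z])
def delta(s,pos,Rg):
    R0=R.from_quat(s["eef_rot"]);d=R0.inv().apply(np.asarray(pos)-s["ee_pos"])
    rv=(R0.inv()*Rg).as_rotvec();n=np.ceil(max(np.linalg.norm(d)/.0625,np.degrees(np.linalg.norm(rv))/10.7))
    print("delta",np.round(rv,4),np.round(d,4),"rows>=",n)
E
python3 - <<'E'
from h import *
from bench import readout
s=readout.read_state();G=goalR(8,-1);B=np.array([.6,.2095,.125])
delta(s,[.35,-.2,.35],R.from_quat(s["eef_rot"]))
delta(s,B-G.apply([0,0,.153])+[0,0,.03],G)
E
```

```text
delta [0. 0. 0.] [ 0.2232 -0.2892 -0.1058] rows>= 7.0
delta [-0.1288  0.7786  0.3077] [ 0.5277 -0.5776 -0.0187] rows>= 13.0
```

Request:
{"api": "step_arm", "payload": {"deltas": [[[-0.129, 0.779, 0.308, 0.528, -0.578, -0.019, 100], [-0.129, 0.779, 0.308, 0.528, -0.578, -0.019, 100], [-0.129, 0.779, 0.308, 0.528, -0.578, -0.019, 100], [-0.129, 0.779, 0.308, 0.528, -0.578, -0.019, 100], [-0.129, 0.779, 0.308, 0.528, -0.578, -0.019, 100], [-0.129, 0.779, 0.308, 0.528, -0.578, -0.019, 100], [-0.129, 0.779, 0.308, 0.528, -0.578, -0.019, 100], [-0.129, 0.779, 0.308, 0.528, -0.578, -0.019, 100], [-0.129, 0.779, 0.308, 0.528, -0.578, -0.019, 100], [-0.129, 0.779, 0.308, 0.528, -0.578, -0.019, 100], [-0.129, 0.779, 0.308, 0.528, -0.578, -0.019, 100], [-0.129, 0.779, 0.308, 0.528, -0.578, -0.019, 100], [-0.129, 0.779, 0.308, 0.528, -0.578, -0.019, 100], [-0.129, 0.779, 0.308, 0.528, -0.578, -0.019, 100], [-0.129, 0.779, 0.308, 0.528, -0.578, -0.019, 100], [-0.129, 0.779, 0.308, 0.528, -0.578, -0.019, 100], [-0.129, 0.779, 0.308, 0.528, -0.578, -0.019, 100], [-0.129, 0.779, 0.308, 0.528, -0.578, -0.019, 100], [-0.129, 0.779, 0.308, 0.528, -0.578, -0.019, 100], [-0.129, 0.779, 0.308, 0.528, -0.578, -0.019, 100]]]}}

```text
time: 2.6
ee_pos: [0.4931, 0.1945, 0.2636]
eef_rot: [0.921, 0.064, 0.382, -0.026]
ft_force: [0.4, -1.0, -0.1]
width: 0.0869
grip_force: 0.0
```

Run:
```python
from h import *
from bench import readout,cams
s=readout.read_state();c=cams.camera("wrist");np.savez("w1.npz",**c)
cv2.imwrite("pics/w1.png",c["img"][:,:,::-1])
G=goalR(8,-1);B=np.array([.6,.2095,.125])
print(np.round(s["joint_positions"],2),s["ee_pos"]);delta(s,B-G.apply([0,0,.003]),G)
T=np.asarray(c["T_tool_cam"]);R0=R.from_quat(s["eef_rot"])
print(np.round(T,3))
w=dict(c);w["origin"]=s["ee_pos"]+R0.apply(T[:3,3]);w["rotation"]=(R0*R.from_matrix(T[:3,:3])).as_quat()
m=mask(c["img"],(22,150,60),(34,255,255));y=big(m)
P=ray(w,y[:,0],.145)[:,:2].astype(np.float32);b=cv2.minAreaRect(P);print(b);print(cv2.boxPoints(b))
print(cv2.approxPolyDP(y,6,True)[:,0])
```

```text
[ 0.46 -0.47 -0.9   2.26 -0.21  0.44 -1.81] [0.49307773 0.19448594 0.26358468]
delta [ 0.0011 -0.001   0.0004] [-0.0218 -0.0002  0.1713] rows>= 3.0
[[ 0.     0.96   0.281  0.078]
 [ 1.    -0.    -0.001  0.   ]
 [-0.     0.281 -0.96  -0.14 ]
 [ 0.     0.     0.     1.   ]]
((0.6288495063781738, 0.2146090567111969), (0.10759267956018448, 0.03597570210695267), 7.748621940612793)
[[0.5731191  0.22517946]
 [0.5779696  0.18953225]
 [0.6845799  0.20403865]
 [0.6797294  0.23968586]]
[[240 128]
 [233 211]
 [265 217]
 [268 132]]
```

View pics/w1.png

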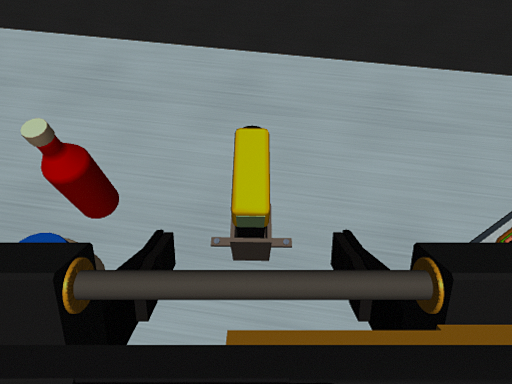

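The wrist view shows the barrel top at px (233–268, 128–217), with the cup clear between the open fingers. It agrees with the top view to 1 mm, so I'll approach.

Request:
{"api": "step_arm", "payload": {"deltas": [[[0.001, -0.001, 0, -0.022, 0, 0.02, 100], [0.001, -0.001, 0, -0.022, 0.0, 0.06, 100], [0.001, -0.001, 0, -0.022, 0.0, 0.09, 100], [0.001, -0.001, 0, -0.022, 0.0, 0.12, 100], [0.001, -0.001, 0, -0.022, 0.0, 0.14, 100], [0.001, -0.001, 0, -0.022, 0.0, 0.155, 100], [0.001, -0.001, 0, -0.022, 0.0, 0.165, 100], [0.001, -0.001, 0, -0.022, 0.0, 0.171, 100], [0.001, -0.001, 0, -0.022, 0.0, 0.171, 100], [0.001, -0.001, 0, -0.022, 0.0, 0.171, 100]]]}}

```text
time: 3.9
ee_pos: [0.5591, 0.1855, 0.1711]
eef_rot: [0.923, 0.07, 0.376, -0.036]
ft_force: [-0.5, 0.7, -0.3]
width: 0.087
grip_force: 0.0
```

Run:
```python
from h import *
from bench import readout,cams
s=readout.read_state();c=cams.camera("wrist");sc=cams.camera("scene")
im=np.hstack([cv2.resize(c["img"],(400,300)),cv2.resize(sc["img"][150:300,260:460],(400,300))])
cv2.imwrite("pics/w2.png",im[:,:,::-1])
print(np.round(s["joint_positions"],2),s["ee_pos"]);delta(s,np.array([.6,.210,.125])-goalR(8,-1).apply([0,0,.003]),goalR(8,-1))
```

```text
[ 1.01 -0.06 -1.47  2.24  0.77  0.23 -2.6 ] [0.55909573 0.18554139 0.1711028 ]
delta [-0.0222  0.0117  0.0026] [-0.0008 -0.0172  0.0611] rows>= 2.0
```

View pics/w2.png

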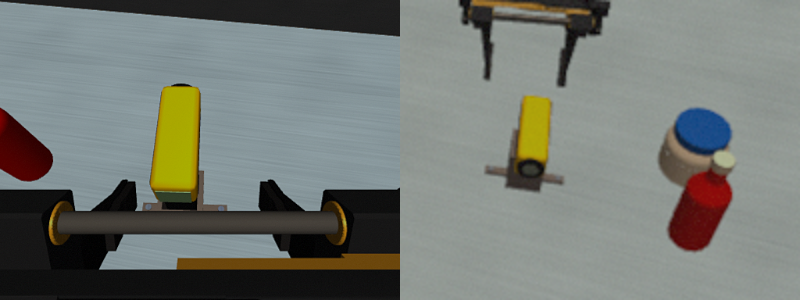

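The fingers are still clear of everything: the barrel is at (180,140) in the wrist half of the picture. But joints 3 and 7 ran to their limits, because the arm's spare joint swung the elbow. I'll fit the kinematics from the recorded states so I can plan a path with a good elbow position.

```bash
cat > kin.py <<'E'
import numpy as np
from scipy.spatial.transform import Rotation as R
ax=lambda a,q:R.from_rotvec(np.eye(3)[a]*q)
def chain(q,s):
    "rotation after each joint; s = signs of the twist joints 1,3,5,7"
    Rs=[];C=R.identity();k=0
    for i in range(7):
        if i%2==0: C=C*ax(2,s[k]*q[i]+(np.pi/2 if i==6 else 0));k+=1
        else: C=C*ax(1,q[i])
        Rs.append(C)
    return Rs
E
python3 - <<'E'
from kin import *
import itertools
from bench import readout
s=readout.read_state()
D=[([1.083,.332,-.065,1.46,.022,1.35,-.088],[.28,-.559,.245],[.973,.23,0,-.001]),
   ([.46,-.47,-.9,2.26,-.21,.44,-1.81],[.4931,.1945,.2636],[.921,.064,.382,-.026]),
   (s["joint_positions"],s["ee_pos"],s["eef_rot"])]
print(np.round(s["joint_positions"],4))
best=[]
for sg in itertools.product([1,-1],repeat=4):
    e=[(chain(q,sg)[-1].inv()*R.from_quat(o)).magnitude() for q,p,o in D];best.append((max(e),sg,np.round(e,3)))
best.sort(key=lambda b:b[0])
for b in best[:3]:print(b)
sg=best[0][1]
A=[];y=[]
for q,p,o in D:
    C=[c.as_matrix() for c in chain(q,sg)]
    A.append(np.c_[[0,0,1],C[0][:,0],C[2][:,2],C[2][:,0],C[4][:,2],C[4][:,0],C[6][:,2]]);y.append(p)
for cols in([0,2,4,6],[0,1,2,3,4,6]):
    x,res,rk,sv=np.linalg.lstsq(np.vstack(A)[:,cols],np.hstack(y),rcond=None);print(cols,np.round(x,4),np.round(np.vstack(A)[:,cols]@x-np.hstack(y),4),sv.round(2))
E
```

```text
[ 1.0063 -0.0597 -1.4683  2.2387  0.7743  0.2272 -2.603 ]
(0.006667540627736052, (-1, -1, -1, -1), array([0.003, 0.007, 0.   ]))
(1.5485745402390465, (-1, -1, 1, -1), array([0.043, 0.416, 1.549]))
(2.045239325010264, (1, 1, -1, -1), array([2.045, 1.048, 0.931]))
[0, 2, 4, 6] [0.2871 0.4014 0.4901 0.3054] [ 0.0329  0.0366  0.009   0.0032  0.0247 -0.0066 -0.0076  0.0275 -0.0024] [3.04 1.52 0.57 0.33]
[0, 1, 2, 3, 4, 6] [0.2595 0.0332 0.4228 0.0051 0.4588 0.3115] [ 0.0382  0.023   0.0007  0.0044  0.0102 -0.007  -0.0044 -0.0064  0.0063] [3.2  2.37 1.26 0.6  0.38 0.19]
```

Request:
{"api": "step_arm", "payload": {"deltas": [[[0, 0, 0, 0, 0, -0.05, 100], [0, 0, 0, 0, 0, -0.1, 100], [0, 0, 0, 0, 0, -0.1, 100], [0, 0, 0, 0, 0, -0.1, 100]]]}}

```text
time: 4.5
ee_pos: [0.4942, 0.1713, 0.2372]
eef_rot: [0.924, 0.07, 0.375, -0.031]
ft_force: [0.8, 0.7, -0.8]
width: 0.0874
grip_force: 0.0
```

```bash
cat > log.py <<'E'
import json,os
from bench import readout
def log():
    s=readout.read_state();open("d.jl","a").write(json.dumps([list(map(float,s[k])) for k in("joint_positions","ee_pos","eef_rot")])+"\n");return s
E
python3 - <<'E'
from h import *; from log import log
s=log();print(s["joint_positions"].round(3),s["ee_pos"])
# tool down, extended, azimuth 0: tool y pointing -y (as grasp sign), heading 0
delta(s,[.72,.0,.33],goalR(0,-1,0))
E
```

```text
[ 0.224 -0.37  -0.695  2.313  0.056  0.385 -1.991] [0.49422653 0.17127718 0.23715758]
delta [-0.063  -0.7693  0.1435] [0.2066 0.2032 0.0701] rows>= 5.0
```

Request:
{"api": "step_arm", "payload": {"deltas": [[[-0.063, -0.769, 0.144, 0.207, 0.203, 0.07, 100], [-0.063, -0.769, 0.144, 0.207, 0.203, 0.07, 100], [-0.063, -0.769, 0.144, 0.207, 0.203, 0.07, 100], [-0.063, -0.769, 0.144, 0.207, 0.203, 0.07, 100], [-0.063, -0.769, 0.144, 0.207, 0.203, 0.07, 100], [-0.063, -0.769, 0.144, 0.207, 0.203, 0.07, 100], [-0.063, -0.769, 0.144, 0.207, 0.203, 0.07, 100], [-0.063, -0.769, 0.144, 0.207, 0.203, 0.07, 100]]]}}

```text
time: 5.5
ee_pos: [0.7206, 0.0011, 0.3299]
eef_rot: [1.0, 0.0, 0.0, 0.001]
ft_force: [-0.4, 0.8, 0.4]
width: 0.0868
grip_force: 0.0
```

Run:
```python
from h import *; from log import log
import json
from kin import *
from scipy.optimize import nnls
s=log();print(s["joint_positions"].round(3),s["ee_pos"])
D=[json.loads(l) for l in open("d.jl")]
D+=[([1.083,.332,-.065,1.46,.022,1.35,-.088],[.28,-.559,.245],0),([1.0063,-0.0597,-1.4683,2.2387,0.7743,0.2272,-2.603],[.5591,.1855,.1711],0),([.46,-.47,-.9,2.26,-.21,.44,-1.81],[.4931,.1945,.2636],0)]
A=[];y=[]
for q,p,o in D:
    C=[c.as_matrix() for c in chain(q,(-1,)*4)]
    A.append(np.c_[[0,0,1],C[0][:,0],C[0][:,1],C[2][:,2],C[2][:,0],C[2][:,1],C[4][:,2],C[4][:,0],C[4][:,1],C[6][:,2],C[5][:,0]]);y.append(p)
A=np.vstack(A);y=np.hstack(y)
def f(cols):
    x=np.linalg.lstsq(A[:,cols],y,rcond=None)[0];print(cols,x.round(4),"rms",np.std(A[:,cols]@x-y).round(4))
for extra in([],[1],[2],[4],[5],[7],[8],[10],[2,5],[5,8],[2,8],[2,4],[4,7],[4,10],[2,5,8],[1,4,7,10],list((1,2,4,5,7,8))): f(sorted([0,3,6,9]+extra))
```

```text
[ 0.147  0.564 -0.379  0.984  0.201  1.626 -1.738] [0.72063117 0.00112764 0.32985221]
[0, 3, 6, 9] [0.2667 0.4382 0.481  0.3288] rms 0.0196
[0, 1, 3, 6, 9] [0.2484 0.0432 0.4417 0.4495 0.3225] rms 0.0149
[0, 2, 3, 6, 9] [ 0.2788 -0.0465  0.4607  0.4895  0.3652] rms 0.0046
[0, 3, 4, 6, 9] [ 0.2718  0.4869 -0.0424  0.4957  0.3863] rms 0.0187
[0, 3, 5, 6, 9] [ 0.2419  0.4415 -0.0414  0.489   0.3038] rms 0.0039
[0, 3, 6, 7, 9] [0.3192 0.4259 0.4971 0.047  0.3239] rms 0.0175
[0, 3, 6, 8, 9] [ 0.2383  0.4293  0.4925 -0.0416  0.2907] rms 0.0074
[0, 3, 6, 9, 10] [0.2686 0.4605 0.4904 0.344  0.0204] rms 0.0192
[0, 2, 3, 5, 6, 9] [ 0.2587 -0.0222  0.4508 -0.023   0.4895  0.3323] rms 0.001
[0, 3, 5, 6, 8, 9] [ 0.2408  0.4394 -0.0347  0.4897 -0.0074  0.3011] rms 0.0037
[0, 2, 3, 6, 8, 9] [ 0.2694 -0.0364  0.4537  0.4904 -0.0099  0.3483] rms 0.0042
[0, 2, 3, 4, 6, 9] [ 0.2794 -0.0458  0.4685 -0.0071  0.4919  0.3743] rms 0.0044
[0, 3, 4, 6, 7, 9] [ 0.3164  0.4518 -0.0215  0.5029  0.0422  0.3535] rms 0.0172
[0, 3, 4, 6, 9, 10] [ 0.2718  0.4872 -0.0434  0.4957  0.387  -0.0007] rms 0.0187
[0, 2, 3, 5, 6, 8, 9] [ 0.2608 -0.0242  0.4528 -0.0249  0.4891  0.004   0.3364] rms 0.0008
[0, 1, 3, 4, 6, 7, 9, 10] [ 0.1665  0.0795  0.5251 -0.0704  0.4175 -0.0658  0.4073 -0.016 ] rms 0.012
[0, 1, 2, 3, 4, 5, 6, 7, 8, 9] [ 0.2692 -0.0045 -0.0264  0.4537 -0.0008 -0.0263  0.4943  0.0046  0.0063
  0.3405] rms 0.0004
```

```bash
cat >> kin.py <<'E'
from scipy.spatial.transform import Slerp
lo=np.array([-2.6,-.5,-1.47,.16,-1.27,.06,-2.6]);hi=np.array([2.6,2.12,1.34,2.42,4.41,2.06,2.6])
def fk(q):
    C=chain(q,(-1,)*4);a=C[0].as_matrix();b=C[2].as_matrix();c=C[4].as_matrix();e=C[6].as_matrix()
    return .2587*np.eye(3)[2]-.0222*a[:,1]+.4508*b[:,2]-.023*b[:,1]+.4895*c[:,2]+.3323*e[:,2],C[6]
def go(q,p,Rg,n=40):
    "min-norm straight path; returns q and the least distance to a joint range end on the way"
    p0,R0=fk(q);sl=Slerp([0,1],R.concatenate([R0,Rg]));mg=9.
    for k in range(1,n+1):
        t=k/n;pt=p0+(p-p0)*t;Rt=sl(t)
        for _ in range(2):
            x,Rx=fk(q);e=np.r_[pt-x,(Rt*Rx.inv()).as_rotvec()]
            J=np.array([(lambda f:np.r_[f[0]-x,(f[1]*Rx.inv()).as_rotvec()])(fk(q+1e-5*d))/1e-5 for d in np.eye(7)]).T
            q=q+J.T@np.linalg.solve(J@J.T+1e-5*np.eye(6),e)
        mg=min(mg,(q-lo).min(),(hi-q).min())
        if mg<-.3:return q,mg
    return q,mg
E
cat > plan.py <<'E'
from kin import *
from h import goalR
B=np.array([.600,.210,.125]);S=np.array([.598,-.189,.06]);yaw=8
th0=R.from_euler('z',yaw,degrees=True)
def thf(psi):
    u=np.array([np.cos(np.radians(psi)),np.sin(np.radians(psi)),0]);x=np.array([0,0,-1.]);z=-u
    return R.from_matrix(np.c_[x,np.cross(z,x),z])
Bf=S+[0,0,.185]
def goals(a,sg,psi):
    G=goalR(yaw,sg,a);F=thf(psi)*th0.inv()*G
    tcp=lambda P,Q:P-Q.apply([0,0,.003])
    return [(B-G.apply([0,0,.12]),G),(tcp(B,G),G),(tcp(B,G)+[0,0,.2],G),(tcp(Bf,F)+[0,0,.12],F),(tcp(Bf,F),F)]
E
python3 - <<'E'
from plan import *
from log import readout
q0=[1.083,.332,-.065,1.46,.022,1.35,-.088]
print("check",go(np.array(q0),np.array([.4931,.1945,.2636]),goalR(8,-1))[0].round(2))
q=readout.read_state()["joint_positions"];out=[]
for sg in(-1,1):
  for a in(0,15,30,45,60):
    qq=q.copy();m=9
    for p,G in goals(a,sg,0)[:3]:
        qq,mm=go(qq,p,G,25);m=min(m,mm)
        if m<0:break
    print(sg,a,"grasp margin",round(m,2),qq.round(2))
    if m<0.05:continue
    for psi in range(-180,180,30):
        q2=qq;m2=m
        for p,F in goals(a,sg,psi)[3:]:
            q2,mm=go(q2,p,F,25);m2=min(m2,mm)
            if m2<0:break
        out.append((round(m2,2),sg,a,psi,q2.round(2)))
out.sort(key=lambda o:-o[0])
for o in out[:10]:print(o)
E
```

```text
check [ 0.81 -0.71 -1.07  2.25 -0.86  0.57 -1.25]
-1 0 grasp margin 0.45 [-0.04  0.37 -0.5   1.27  0.18  1.54 -1.95]
-1 15 grasp margin 0.46 [ 0.02  0.18 -0.54  1.52  0.2   1.22 -1.97]
-1 30 grasp margin 0.21 [ 0.11  0.01 -0.61  1.76  0.23  0.89 -2.03]
-1 45 grasp margin -0.32 [ 0.46 -0.03 -1.04  2.25  1.04  0.34 -2.92]
-1 60 grasp margin -0.27 [ 0.87 -0.71 -1.4   2.5   0.55 -0.21 -2.87]
1 0 grasp margin -0.42 [-0.04  0.44 -0.23  1.21  0.1   1.5  -3.02]
1 15 grasp margin -0.34 [ 0.07  0.35 -0.27  1.34 -0.02  1.36 -2.94]
1 30 grasp margin -0.32 [ 0.17  0.25 -0.31  1.52 -0.18  1.18 -2.92]
1 45 grasp margin -0.37 [ 0.3   0.07 -0.36  1.85 -0.5   0.86 -2.97]
1 60 grasp margin -0.55 [ 0.36 -0.19 -0.56  2.41 -1.82  0.31 -2.46]
(np.float64(0.29), -1, 15, -60, array([ 0.07,  0.29, -0.41,  2.13,  1.61,  1.33, -0.79]))
(np.float64(0.21), -1, 30, -90, array([ 0.11,  0.47, -0.44,  1.67,  1.15,  1.62, -0.65]))
(np.float64(0.21), -1, 30, -60, array([ 0.22,  0.17, -0.48,  2.05,  1.33,  1.12, -0.49]))
(np.float64(0.14), -1, 0, -60, array([-0.06,  0.46, -0.3 ,  2.16,  1.8 ,  1.58, -1.01]))
(np.float64(0.13), -1, 15, -90, array([-0.02,  0.58, -0.35,  1.7 ,  1.31,  1.76, -0.77]))
(np.float64(0.12), -1, 30, -30, array([ 0.36, -0.08, -0.35,  2.3 ,  1.69,  0.42, -0.43]))
(np.float64(-0.01), -1, 0, -30, array([ 0.14, -0.09, -0.21,  2.43,  2.37,  0.93, -1.07]))
(np.float64(-0.01), -1, 15, -30, array([ 0.2 ,  0.02, -0.25,  2.43,  2.29,  0.78, -1.05]))
(np.float64(-0.04), -1, 30, 0, array([-0.67, -0.54,  0.85,  2.18,  0.37,  0.31,  1.61]))
(np.float64(-0.06), -1, 0, -90, array([-0.11,  0.52, -0.26,  1.68,  1.47,  1.92, -0.66]))
```

Run:
```python
from plan import *; from h import *; from log import log
s=log();g=goals(30,-1,-75);delta(s,*g[0]);print(g[0][0],g[1][0])
```

```text
delta [ 0.0379  0.5225 -0.1359] [-0.1801 -0.2007  0.1006] rows>= 5.0
[0.54058392 0.20164961 0.22892305] [0.5985146  0.20979124 0.12759808]
```

Request:
{"api": "step_arm", "payload": {"deltas": [[[0.038, 0.523, -0.136, -0.18, -0.201, 0.1, 100], [0.038, 0.523, -0.136, -0.18, -0.201, 0.1, 100], [0.038, 0.523, -0.136, -0.18, -0.201, 0.1, 100], [0.038, 0.523, -0.136, -0.18, -0.201, 0.1, 100], [0.038, 0.523, -0.136, -0.18, -0.201, 0.1, 100], [0.038, 0.523, -0.136, -0.18, -0.201, 0.1, 100], [0.038, 0.523, -0.136, -0.18, -0.201, 0.1, 100], [0.038, 0.523, -0.136, -0.18, -0.201, 0.1, 100], [0.038, 0.523, -0.136, -0.18, -0.201, 0.1, 100]]]}}

```text
time: 6.62
ee_pos: [0.5418, 0.2, 0.2299]
eef_rot: [0.963, 0.066, 0.259, -0.017]
ft_force: [0.4, -0.7, 0.1]
width: 0.0869
grip_force: 0.0
```

Run:
```python
from plan import *; from h import *; from log import log
s=log();g=goals(30,-1,-75);print(s["joint_positions"].round(2),s["ee_pos"]);delta(s,*g[1])
```

```text
[ 0.12 -0.06 -0.64  2.02  0.25  0.69 -2.11] [0.54182843 0.19999056 0.2299465 ]
delta [ 0.002  -0.0013 -0.0018] [-0.0015 -0.002   0.1174] rows>= 2.0
```

Good configuration. Descending the last 117 mm along the tool axis.

Request:
{"api": "step_arm", "payload": {"deltas": [[[0.002, -0.001, -0.002, -0.0015, -0.002, 0.03, 100], [0.002, -0.001, -0.002, -0.0015, -0.002, 0.06, 100], [0.002, -0.001, -0.002, -0.0015, -0.002, 0.085, 100], [0.002, -0.001, -0.002, -0.0015, -0.002, 0.105, 100], [0.002, -0.001, -0.002, -0.0015, -0.002, 0.117, 100], [0.002, -0.001, -0.002, -0.0015, -0.002, 0.117, 100], [0.002, -0.001, -0.002, -0.0015, -0.002, 0.117, 100], [0.002, -0.001, -0.002, -0.0015, -0.002, 0.117, 100]]]}}

```text
time: 7.62
ee_pos: [0.5979, 0.2106, 0.1282]
eef_rot: [0.963, 0.068, 0.258, -0.018]
ft_force: [0.1, 0.7, -0.9]
width: 0.0874
grip_force: 0.0
```

Run:
```python
from plan import *; from h import *; from log import log
from bench import cams
s=log();g=goals(30,-1,-75);print(s["joint_positions"].round(2),s["ee_pos"],s["ft_force"]);delta(s,*g[1])
c=cams.camera("wrist");sc=cams.camera("scene")
im=np.hstack([cv2.resize(c["img"],(400,300)),cv2.resize(sc["img"][150:300,260:460],(400,300))])
cv2.imwrite("pics/w3.png",im[:,:,::-1])
```

```text
[ 0.06  0.22 -0.6   2.    0.62  0.54 -2.41] [0.59789122 0.21064762 0.12823889] [ 0.06281409  0.67930292 -0.87393471]
delta [-0.0006 -0.0007  0.0015] [0.0001 0.0009 0.0008] rows>= 1.0
```

View pics/w3.png

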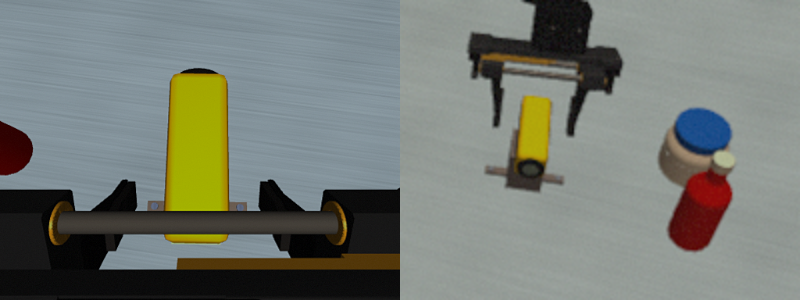

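The barrel (x≈197 in the wrist half) sits centred between the fingers at (130, 265). Closing.

Request:
{"api": "step_arm", "payload": {"deltas": [[[0, 0, 0, 0, 0, 0, 30], [0, 0, 0, 0, 0, 0, 30], [0, 0, 0, 0, 0, 0, 20], [0, 0, 0, 0, 0, 0, 20], [0, 0, 0, 0, 0, 0, 20], [0, 0, 0, 0, 0, 0, 20]]], "squeeze": 40}}

```text
time: 8.48
ee_pos: [0.5977, 0.2107, 0.1275]
eef_rot: [0.964, 0.068, 0.258, -0.018]
ft_force: [-0.7, 0.6, 1.5]
width: 0.0374
grip_force: 39.9
```

Run:
```python
from plan import *; from h import *; from log import log
s=log();print(s["joint_positions"].round(2),s["ee_pos"],s["grip_force"],s["width"],s["ft_force"]);delta(s,s["ee_pos"]+[0,0,.2],goalR(8,-1,30))
```

```text
[ 0.05  0.22 -0.6   2.    0.62  0.54 -2.41] [0.59766799 0.21072196 0.12746488] 39.934154343791306 0.03739214284662852 [-0.68609668  0.58875778  1.4908816 ]
delta [-0.0007  0.0004  0.0017] [ 9.990e-02  1.000e-04 -1.732e-01] rows>= 4.0
```

Gripped at 37 mm width with 40 N. Lifting straight up: (0.1, 0, -0.173) in the tool frame.

Request:
{"api": "step_arm", "payload": {"deltas": [[[0, 0, 0, 0.01, 0, -0.0173, 20], [0, 0, 0, 0.02, 0, -0.0346, 20], [0, 0, 0, 0.03, 0, -0.052, 20], [0, 0, 0, 0.04, 0, -0.0693, 20], [0, 0, 0, 0.05, 0, -0.0866, 20], [0, 0, 0, 0.065, 0, -0.1126, 20], [0, 0, 0, 0.08, 0, -0.1386, 20], [0, 0, 0, 0.09, 0, -0.156, 20], [0, 0, 0, 0.1, 0, -0.173, 20], [0, 0, 0, 0.1, 0, -0.173, 20]]]}}

```text
time: 9.72
ee_pos: [0.5981, 0.211, 0.3284]
eef_rot: [0.963, 0.068, 0.259, -0.018]
ft_force: [-0.3, -0.3, -2.2]
width: 0.0375
grip_force: 39.9
```

Run:
```python
from plan import *; from h import *; from log import log
from bench import cams
s=log();print(s["joint_positions"].round(2),s["ee_pos"],s["grip_force"],s["width"],s["ft_force"])
c=cams.camera("wrist");sc=cams.camera("scene")
im=np.hstack([cv2.resize(c["img"],(400,300)),cv2.resize(sc["img"][100:250,240:440],(400,300))])
cv2.imwrite("pics/w4.png",im[:,:,::-1])
q=s["joint_positions"]
for a_psi in(-60,-75,-90,-105):
    g=goals(30,-1,a_psi);q1,m1=go(q,*g[3]);q2,m2=go(q1,*g[4]);print(a_psi,m1,m2,q1.round(2),q2.round(2))
delta(s,*goals(30,-1,-75)[3]);delta(s,*goals(30,-1,-90)[3])
```

```text
[ 0.17  0.01 -0.67  1.75  0.23  0.9  -2.03] [0.59810601 0.21103419 0.32835541] 39.93591371923685 0.037520832922227895 [-0.29461758 -0.34363465 -2.20514545]
-60 0.5020999815603209 0.3735882762499507 [ 0.31  0.03 -0.55  1.92  1.16  1.15 -0.2 ] [ 0.28  0.18 -0.54  2.05  1.34  1.13 -0.5 ]
-75 0.46708533059755 0.5532160297534412 [ 0.23  0.2  -0.55  1.75  1.16  1.47 -0.34] [ 0.2   0.34 -0.53  1.87  1.25  1.41 -0.58]
-90 0.2872021807395835 0.33521801904156434 [ 0.16  0.36 -0.51  1.55  1.14  1.73 -0.45] [ 0.15  0.48 -0.5   1.67  1.17  1.64 -0.65]
-105 0.10712857592551805 0.12029741627367607 [ 0.11  0.52 -0.46  1.34  1.1   1.94 -0.54] [ 0.12  0.62 -0.45  1.46  1.08  1.83 -0.72]
delta [-0.4737 -1.1507 -1.7727] [-0.0301  0.3934 -0.0615] rows>= 12.0
delta [-0.4032 -1.2738 -1.5091] [-0.0295  0.3935 -0.0611] rows>= 11.0
```

View pics/w4.png

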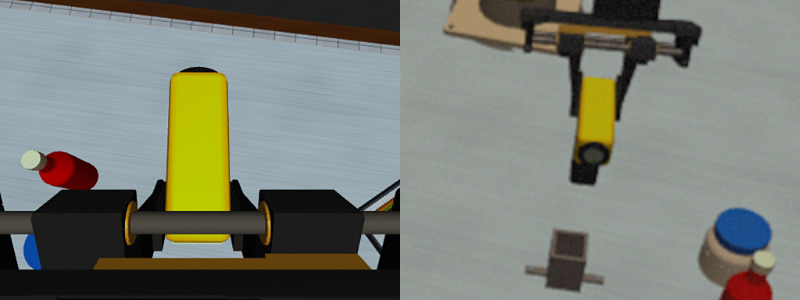

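The thermometer is clear of the cup. The barrel is at the same wrist pixels as before, (168–230, 70–240), so it has not slipped. Next is the turn and carry.

Request:
{"api": "step_arm", "payload": {"deltas": [[[-0.024, -0.058, -0.089, -0.0015, 0.02, -0.003, 20], [-0.047, -0.115, -0.177, -0.003, 0.039, -0.006, 20], [-0.071, -0.173, -0.266, -0.0045, 0.059, -0.009, 20], [-0.107, -0.259, -0.399, -0.0068, 0.088, -0.0138, 20], [-0.142, -0.345, -0.532, -0.009, 0.118, -0.018, 20], [-0.178, -0.432, -0.665, -0.011, 0.147, -0.023, 20], [-0.213, -0.518, -0.798, -0.0135, 0.177, -0.0277, 20], [-0.249, -0.604, -0.931, -0.016, 0.206, -0.032, 20], [-0.284, -0.69, -1.064, -0.018, 0.236, -0.037, 20], [-0.32, -0.777, -1.197, -0.02, 0.265, -0.0415, 20], [-0.355, -0.863, -1.33, -0.0225, 0.295, -0.046, 20], [-0.391, -0.949, -1.463, -0.025, 0.324, -0.051, 20], [-0.415, -1.007, -1.551, -0.026, 0.344, -0.054, 20], [-0.438, -1.065, -1.64, -0.028, 0.364, -0.057, 20], [-0.46, -1.115, -1.72, -0.029, 0.381, -0.06, 20], [-0.474, -1.151, -1.773, -0.03, 0.393, -0.0615, 20], [-0.474, -1.151, -1.773, -0.03, 0.393, -0.0615, 20], [-0.474, -1.151, -1.773, -0.03, 0.393, -0.0615, 20]]]}}

```text
time: 12.08
ee_pos: [0.5972, -0.1856, 0.3651]
eef_rot: [0.527, 0.688, -0.304, 0.396]
ft_force: [0.4, -0.2, -1.7]
width: 0.0379
grip_force: 39.9
```

Run:
```python
from plan import *; from h import *; from log import log
from bench import cams
s=log();print(s["joint_positions"].round(2),s["ee_pos"],s["grip_force"],s["width"],s["ft_force"])
G=goals(30,-1,-75);delta(s,*G[3]);delta(s,*G[4])
c=cams.camera("wrist");sc=cams.camera("scene")
im=np.hstack([cv2.resize(c["img"],(400,300)),cv2.resize(sc["img"][60:285,100:400],(400,300))])
cv2.imwrite("pics/w5.png",im[:,:,::-1])
```

```text
[ 0.24  0.2  -0.55  1.75  1.16  1.47 -0.34] [ 0.59724891 -0.18564668  0.36506477] 39.93572243023664 0.03788456700612757 [ 0.38596818 -0.1624268  -1.67082968]
delta [-0.0004 -0.001   0.0013] [-0.0017 -0.0001  0.    ] rows>= 1.0
delta [-0.0004 -0.001   0.0013] [0.1022 0.     0.0601] rows>= 2.0
```

View pics/w5.png

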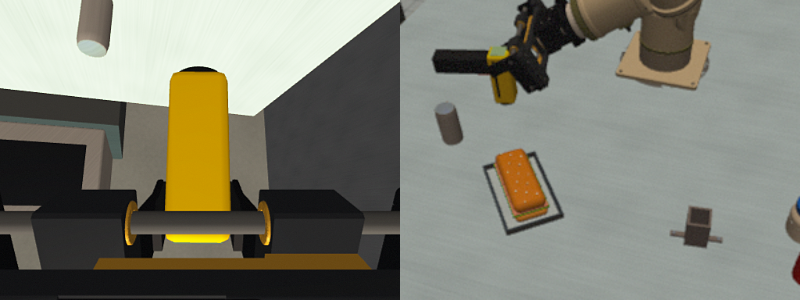

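The lens points down above the sandwich and the grip has not changed in the wrist view. Lowering 118 mm.

Request:
{"api": "step_arm", "payload": {"deltas": [[[0, 0, 0, 0.015, 0, 0.009, 20], [0, 0, 0, 0.034, 0, 0.02, 20], [0, -0.001, 0.001, 0.053, 0, 0.031, 20], [0, -0.001, 0.001, 0.072, 0, 0.042, 20], [0, -0.001, 0.001, 0.087, 0, 0.051, 20], [0, -0.001, 0.001, 0.097, 0, 0.057, 20], [0, -0.001, 0.001, 0.102, 0, 0.06, 20], [0, -0.001, 0.001, 0.102, 0, 0.06, 20], [0, -0.001, 0.001, 0.102, 0, 0.06, 20]]]}}

```text
time: 13.3
ee_pos: [0.5974, -0.1872, 0.2481]
eef_rot: [0.527, 0.687, -0.305, 0.397]
ft_force: [-0.5, 1.5, -2.6]
width: 0.0379
grip_force: 39.9
```

Run:
```python
from plan import *; from h import *; from log import log
from bench import cams
s=log();print(s["joint_positions"].round(2),s["ee_pos"],s["grip_force"],s["width"],s["joint_vel"].round(3))
G=goals(30,-1,-75);delta(s,*G[4])
R0=R.from_quat(s["eef_rot"]);g=goalR(8,-1,30);th=R0*g.inv()*th0
print("lens axis",th.as_matrix()[:,0].round(3),"lens",(s["ee_pos"]+R0.apply([0,0,.003])+th.apply([.085,0,0])).round(4))
sc=cams.camera("scene");tp=cams.camera("top")
def proj(c,P):
    v=R.from_quat(c["rotation"]).inv().apply(P-c["origin"]);return np.r_[c["cx"]-c["fx"]*v[0]/v[2],c["cy"]+c["fy"]*v[1]/v[2]]
b=s["ee_pos"]+R0.apply([0,0,.003])
for c in(sc,tp):print("expect lens",proj(c,b+th.apply([.085,0,0])).round(1),"rear",proj(c,b+th.apply([-.024,0,0])).round(1),"butt",proj(c,b+th.apply([0,0,-.12])).round(1))
u,v=proj(sc,b).astype(int);w,x=proj(tp,b).astype(int)
print((u-40,v-30),(w-40,x-30))
im=np.hstack([cv2.resize(sc["img"][v-30:v+30,u-40:u+40],(400,300),interpolation=2),cv2.resize(tp["img"][x-30:x+30,w-40:w+40],(400,300),interpolation=2)])
cv2.imwrite("pics/w6.png",im[:,:,::-1])
```

```text
[ 0.21  0.33 -0.53  1.86  1.25  1.41 -0.57] [ 0.59742257 -0.18722692  0.24810113] 39.93588875513524 0.03793153597940638 [-0.002 -0.004  0.001  0.001 -0.001 -0.001 -0.001]
delta [-0.0001  0.0018 -0.0002] [0.0018 0.0001 0.0002] rows>= 1.0
lens axis [ 0.001 -0.002 -1.   ] lens [ 0.5981 -0.1899  0.1616]
expect lens [184.1 166.6] rear [178.7 135.7] butt [134.7 141.8]
expect lens [326.5 192.4] rear [332.5 184.7] butt [372.4 175.7]
(np.int64(139), np.int64(112)) (np.int64(291), np.int64(156))
```

View pics/w6.png

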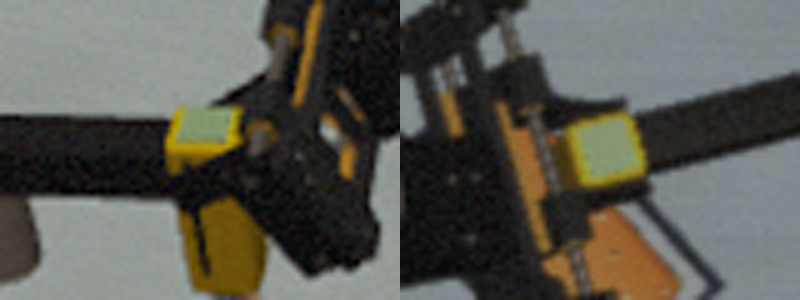

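The scene crop shows the screen end at about (206,125) against (198,118) expected. The top crop shows it at (207,148) against (207,143). The handle lines match too, so the lens is vertical to within about 2°, over the middle of the bread and 10 cm above it. Handing in.

```bash
python3 -c "
from bench import r
print(r.close_job())"
```

```text
the job is handed in; nothing more can be done
None
```

I handed the job in with the gripper still holding the thermometer still, lens pointing straight down about 10 cm above the middle of the sandwich; nothing else was touched.

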